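# Open the bread carrier's pop-out T-handle lid

### The job

Open the grey bread carrier on the counter: press its release button gently, just until the T-handle pops up, then turn the handle counter-clockwise (seen from above) as far as it goes so the lid unlatches, and lift the lid until it stands open by about a hand's breadth. Do not force the button or pull at the lid while it is still latched, leave the things around it where they are, and let go at the end.

Things in the scene. Friction and masses are not known exactly. Their poses are not given: they have to be found in the camera images.
- case: the grey plastic carrier, 300 x 360 x 130 mm (x, y, z) without its lid, fixed on the counter; origin at the centre of its underside, x from the front (robot side) to the hinge side, z up. The lid is a 20 mm slab over it, so its top face is at 150 mm
- hinge (a point): point in the middle of the lid's hinge line, at the top of the case's far wall; the hinge runs along its y axis; axes as those of the case
- lid (a joint): lid angle in rad, 0 shut, growing as its front edge rises, up to 1.0; 0.3 lifts the front edge by 90 mm. The hinge is stiff: the lid stays where it is left; lifting it at the handle takes 8 to 13 N
- lock_face (a point): point on the flat top of the aluminium lock plate, on the T-handle's turning axis; moves with the lid. Plate: 20 mm above the lid's top, 60 mm wide (x), 150 mm long (y from -56 to +94 mm from here). Point lies 235 mm in front of the hinge line and, lid shut, 40 mm above it. x away from the robot, y along the folded handle towards the button, z up from the lid
- button_seat: thin steel ring, 34 mm across, 1.5 mm high, about the release button (steel, 20 mm across), 66 mm along y from lock_face; origin on the plate's face, z up. The button's top stands 10 to 24 mm above the plate: it differs each time and must be felt. Pressing takes 2 to 7 N; after 6 mm of travel it frees the handle and the force drops; solid stop at 7 mm. Over 15 N on button or ring is forcing
- stem (a joint): how far the T-handle has popped up, in m: 0 folded flush, 0.026 fully up. A spring of 2.5 to 5.5 N lifts it and holds it up
- handle_mid (a point): middle of the T-handle's black bar, 76 mm long (along its y), 14 mm wide (x) and 14 mm high; z up. Folded, the bar lies in a 22 mm wide pocket, its top flush with the lock plate; popped up, its underside is 12 mm clear of the plate
- handle (a joint): turn of the T-handle in rad: 0 as found, growing counter-clockwise seen from above to its stop at 1.4. It cannot turn while folded; popped up it turns against a stiff 0.2 N m friction and stays where it is left. The latch lets the lid go somewhere between 0.75 and 1.05 rad
- keeper: steel catch inside the case's front wall, which the latch tongue pulls against if the lid is lifted while latched; more than 20 N on it counts as forcing. Origin at its underside
- jam_jar: bystander: jam jar, 68 mm across, 100 mm high, beside the carrier; origin at the centre of its underside
- mug: bystander: mug, 80 mm across, 90 mm high, beside the carrier; origin at the centre of its underside
- tip_tray: bystander: wooden coin tray, 100 x 130 x 30 mm, beside the carrier; origin at the centre of its underside

How it is judged:
By the outcome, as a careful person would: the job done as asked, in the order asked, and still so for the second after the job is handed in, with the robot touching nothing.
It also fails if it takes over 58 s, if anything falls off the work surface, if the arm or the gripper's body presses on something with over 40 N, if the wrist force passes 120 N, or if a joint passes its speed limit or range.

### The arm

A 6-joint arm with a two-finger parallel gripper is mounted at the origin on the work surface. World frame = base frame: x ahead of the robot, y to its left, z up, the work surface at z = 0. Lengths are in m, angles in rad, forces in N, time in s.
With the tool pointing down it reaches from about 0.35 to 0.85 m from the base axis. Payload 8.1 kg.
Tool frame: the origin (TCP) lies at the centre of the arm's flange, where the gripper is bolted on; the fingertips stand 186 mm ahead of it and the grasp point (between the pads) lies 167 mm ahead of it; z points along the fingers, y is the line along which they close (so a half turn about z gives the same grasp; the last joint's range is limited). The gripper opens to 93 mm and grips with 3 to 60 N. Pads are 15 mm wide; open, the fingers measure 128 mm over their backs; the gripper's body (75 mm by 188 mm) begins 65 mm behind the grasp point.
Start: joints at [-1.372, 0.13, 1.488, -0, 1.523, -0.085], TCP at [0.168, -0.576, 0.405] pointing down, gripper open.
Joint ranges: [-2.96, 2.96], [-0.89, 2.26], [0.02, 2.5], [-1.34, 4.48], [0, 2.73], [-2.66, 2.66]. Speed limits (rad/s): [2.39, 2.39, 2.79, 3.14, 3.14, 3.14].

### API

Orientations are given as a rotation vector (axis times angle).
In Python, from plant import robot gives the robot as it stands.
- The arm moves only by the tool apply_moves, never from a script. Its argument "series" is a list of rows, each a list of 2 entries, a list of its own where there are three numbers: the shift along the tool's x, y, z in mm, then the turn, a rotation vector about the tool's x, y, z in rad. A call has 1 to 12 rows; each row shifts and turns the commanded pose from where the row before left it, along the tool's axes as they then stand; what a row does not reach is not made up. A row lasts 1/12 s, in which the tool goes at most 41.7 mm and 7.16 degrees, less where a joint would pass 70% of its speed; a pose out of reach is approached as far as the arm can. A call is refused whole if a number of a shift passes 41.7 or a number of a turn 0.125, either way. A call with a gripper value outside its range is refused whole. "claw" is the opening, from 0 (shut) to 1 (fully open), set as the call begins (left out, the last holds). The fingers move at their own pace and stop on an object; "newtons" is the grip in N (left out, the last holds). Time passes only in rows, so rows that do not move let the fingers close. It gives the time, the measured TCP pose, the force, the opening and the grip force at its end, in the units of the state.
- robot.read_state(): the state, without advancing time (a new reading comes with each control period).
- robot.read_camera(name): name is "scene" or "top"; returns (picture, depth): 420x560x3 uint8, blue, green, red; 420x560 float32, m along the optical axis (not along the pixel's ray), 0 where there is no reading.
- robot.calibration(name): a dict with "fx", "fy", "cx", "cy" (pixels), "D" ([k1, k2, p1, p2, k3] as OpenCV has them; the pictures are not rectified), "extrinsics" (4x4, takes a point from world to camera coordinates). Camera axes: x right, y down, z forward; pixel columns grow to the right and rows downward; lengths in m; the calibration is good to about 2 mm. A picture is of the moment at which its call begins. calibration takes no time and is no camera call.
- robot.close_job(): hands the job in; it is judged then, once.
The state is a dict: "t": time; "q": joint angles; "dq": joint speeds; "joint_torque": joint torques, N m; "tool_pos": TCP position; "orientation": TCP orientation; "force": force on the tool from outside, world axes, zero at the start; "wrist_torque": the same for the moment, N m; "opening": finger opening in m; "gripper_force": force on a finger pad.
Only numpy, scipy, OpenCV 4.12 (cv2) and the standard library are available. Lean on these libraries where they do the work, as an engineer would, in place of code of your own. Each camera call takes 0.05 s, during which the arm holds its last target. There are 200 camera calls.

## Working session

There is one attempt and no reset: what is moved stays moved. The work goes in short steps, Python scripts to look and compute and a tool call to move; the robot and the scene stay as the last step left them, time stands still between calls to the robot, and variables do not carry over. Pictures are saved under pics/ and viewed, at most 10 in all, crops included, and the job is handed in when it is done.

Besides the shell and the picture viewer there is one more tool, called after "Request:" as a command line: name --argument value ..., lists and objects as JSON in quotes. apply_moves: Moves the arm, as the interface text tells. Its arguments: {"type":"object","properties":{"series":{"type":"array"},"claw":{"type":"number"},"newtons":{"type":"number"}},"required":["series"]}

```bash
mkdir -p pics; ls; python3 - <<'E'
from plant import robot
import cv2,numpy as np
s=robot.read_state();print(s)
for n in("scene","top"):
    p,d=robot.read_camera(n);cv2.imwrite(f"pics/{n}0.png",p);np.save(f"{n}0.npy",d)
    print(n,robot.calibration(n))
E
```

```text
pics
{'t': 0.0, 'q': array([-1.37237860e+00,  1.31164674e-01,  1.48927413e+00, -2.08885236e-06,
        1.52297022e+00, -8.53976296e-02]), 'dq': array([ 0.00131857, -0.00049429,  0.00011174, -0.00090806,  0.00154968,
       -0.00154736]), 'joint_torque': array([-1.54839279e-03, -5.59835637e+01, -4.91767430e+01,  7.66713987e-02,
        3.49053741e-02, -1.75319210e-04]), 'tool_pos': array([ 0.16799064, -0.5757709 ,  0.40368786]), 'orientation': array([-3.10821819e+00, -4.44065028e-01,  1.64322599e-04]), 'force': array([-1.05258981,  0.33739433, -0.84918002]), 'wrist_torque': array([-0.00265515, -0.00335488,  0.00377115]), 'gripper_force': 0.0, 'opening': 0.09303942095498896}
scene {'fx': 466.99593619011927, 'fy': 466.99593619011927, 'cx': 278.34430739676384, 'cy': 206.9299334090659, 'D': array([-0.06351573,  0.        ,  0.        ,  0.        ,  0.        ]), 'extrinsics': array([[-0.57332212,  0.81902375, -0.02240183,  0.32075228],
       [ 0.45347875,  0.29442894, -0.84123042, -0.19140533],
       [-0.68239195, -0.49245476, -0.54021249,  1.7870967 ],
       [ 0.        ,  0.        ,  0.        ,  1.        ]])}
top {'fx': 389.9084513499345, 'fy': 389.9084513499345, 'cx': 287.54963553236763, 'cy': 207.96619334036112, 'D': array([-0.06251037,  0.        ,  0.        ,  0.        ,  0.        ]), 'extrinsics': array([[-0.00942591, -0.99984402, -0.01493598,  0.06874192],
       [-0.98821845,  0.01159605, -0.15261004,  0.64948717],
       [ 0.15275943,  0.01332152, -0.98817361,  1.07119488],
       [ 0.        ,  0.        ,  0.        ,  1.        ]])}
```

View pics/top0.png

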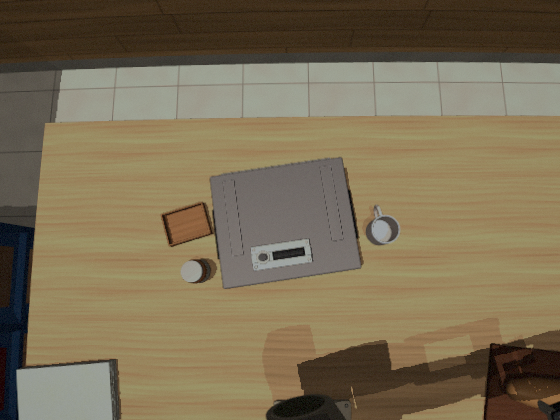

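View pics/scene0.png

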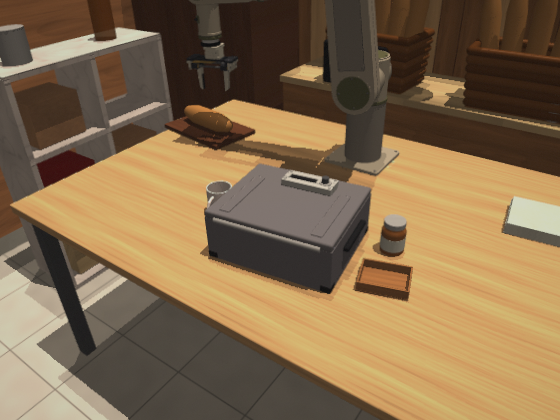

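Top view: the carrier is centred near (285,222), with the lock plate at (252–311, 240–270), the button at (263,257) and the handle bar at (272–306, 253). The tray, jar and mug stand clear at the sides. Next I measure them.

```bash
cat > h.py <<'E'
import cv2,numpy as np
from plant import robot
def ray(n,px,z):
    c=robot.calibration(n);K=np.array([[c['fx'],0,c['cx']],[0,c['fy'],c['cy']],[0,0,1]])
    u=cv2.undistortPoints(np.float64(px).reshape(-1,1,2),K,c['D'])[:,0]
    E=c['extrinsics'];R=E[:3,:3];o=-R.T@E[:3,3]
    d=np.c_[u,np.ones(len(u))]@R
    return o+d*((z-o[2])/d[:,2])[:,None]
E
python3 - <<'E'
from h import *
p=cv2.imread("pics/top0.png");d=np.load("top0.npy")
g=p.max(2)
roi=np.zeros_like(g);roi[232:278,245:318]=1
hsv=cv2.cvtColor(p,cv2.COLOR_BGR2HSV)
m=((g>140)&(roi>0)).astype(np.uint8)
c=cv2.findContours(m,0,1)[0];c=max(c,key=cv2.contourArea)
b=cv2.boxPoints(cv2.minAreaRect(c));w=ray("top",b,.17);print("plate",b,w,w.mean(0),np.linalg.norm(np.diff(w,axis=0),axis=1))
# lid: low saturation
m=((hsv[...,1]<60)&(g<140)|(m>0)).astype(np.uint8);r=np.zeros_like(g);r[150:295,205:368]=1;m*=r
m=cv2.morphologyEx(m,cv2.MORPH_OPEN,np.ones((9,9)))
c=max(cv2.findContours(m,0,1)[0],key=cv2.contourArea)
b=cv2.boxPoints(cv2.minAreaRect(c));w=ray("top",b,.15);print("lid",b,w,w.mean(0),np.linalg.norm(np.diff(w,axis=0),axis=1))
# black bar
m=((g<50)&(roi>0)).astype(np.uint8);c=max(cv2.findContours(m,0,1)[0],key=cv2.contourArea)
b=cv2.boxPoints(cv2.minAreaRect(c));w=ray("top",b,.17);print("bar",w,w.mean(0))
print("btn",ray("top",[[263,257]],.187), "depth plate/button")
c=robot.calibration("top");E=c['extrinsics']
print(np.round(d[250:264,256:272]*1000).astype(int))
cv2.imwrite("pics/crop1.png",cv2.resize(p[230:280,240:325],None,fx=9,fy=9,interpolation=cv2.INTER_CUBIC))
E
```

```text
plate [[249.68784 246.9711 ]
 [307.99997 238.     ]
 [311.52597 260.91907]
 [253.21384 269.89017]] [[0.53281791 0.15713388 0.17      ]
 [0.5540349  0.00913613 0.17      ]
 [0.49625844 0.00123859 0.17      ]
 [0.47524989 0.14802897 0.17      ]] [0.51459029 0.07888439 0.17      ] [0.14951085 0.05831372 0.14828612]
lid [[206.039   175.56134]
 [344.03943 154.96426]
 [360.92548 268.10068]
 [222.92505 288.69775]] [[ 0.7248423   0.27727205  0.15      ]
 [ 0.77644868 -0.0919323   0.15      ]
 [ 0.47685821 -0.12579718  0.15      ]
 [ 0.42809226  0.22755088  0.15      ]] [0.60156036 0.07177336 0.15      ] [0.37279361 0.3014984  0.35669731]
bar [[0.52036832 0.09969569 0.17      ]
 [0.53130359 0.02112652 0.17      ]
 [0.51196832 0.01851615 0.17      ]
 [0.50107237 0.09687078 0.17      ]] [0.51617815 0.05905229 0.17      ]
btn [[0.50677243 0.12205357 0.187     ]] depth plate/button
[[988 988 983 985 984 985 982 979 986 985 986 985 983 988 985 984]
 [986 982 982 981 985 983 982 982 984 983 984 989 989 990 985 983]
 [984 984 981 985 983 984 984 982 983 982 983 980 985 985 984 986]
 [985 982 981 983 968 965 967 967 984 983 981 979 982 982 984 981]
 [986 984 981 966 964 965 965 967 964 971 982 980 982 985 984 983]
 [981 983 979 963 967 965 962 967 965 964 981 980 981 981 984 982]
 [983 979 964 967 960 968 966 963 966 964 976 981 981 981 983 982]
 [977 981 965 965 964 965 965 966 967 967 978 978 979 983 983 982]
 [983 980 981 965 964 965 961 965 962 968 979 981 980 981 982 982]
 [980 977 980 965 965 966 963 963 965 974 980 980 977 984 982 981]
 [981 979 978 978 981 964 963 968 981 979 978 980 979 982 982 980]
 [980 982 980 977 981 979 978 981 979 978 975 979 982 985 978 983]
 [985 982 981 981 976 977 978 977 981 981 977 978 983 982 984 984]
 [985 980 979 978 980 982 978 980 977 982 976 981 977 977 979 978]]
```

View pics/crop1.png

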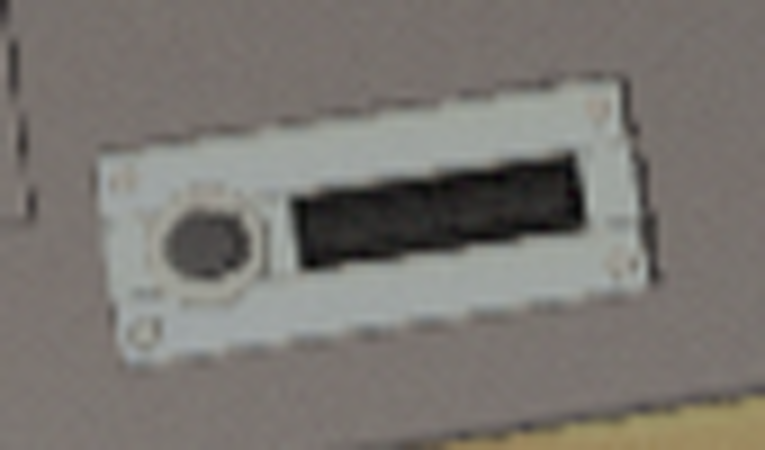

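The crop shows the ring and button at crop (207,245), which is full-image (263,257), and the folded bar from (295,230) to (580,190). From these, yaw ≈ 0.14, lock_face ≈ (0.517, 0.0595) and the button ≈ (0.507, 0.124). I move above the button now.

Request:
apply_moves --series '[[[26,-29,-3],[0,0,0]],[[26,-29,-3],[0,0,0]],[[26,-29,-3],[0,0,0]],[[26,-29,-3],[0,0,0]],[[26,-29,-3],[0,0,0]],[[26,-29,-3],[0,0,0]],[[26,-29,-3],[0,0,0]],[[26,-29,-3],[0,0,0]],[[26,-29,-3],[0,0,0]],[[26,-29,-3],[0,0,0]],[[26,-29,0],[0,0,0]],[[26,-29,0],[0,0,0]]]' --claw 0

```text
t: 1.1
tool_pos: [0.3703, -0.1527, 0.4348]
orientation: [3.11, 0.444, 0.001]
force: [0.3, -1.1, -0.8]
opening: 0.0175
gripper_force: 0.0
```

Request:
apply_moves --series '[[[26,-29,0],[0,0,0]],[[26,-29,0],[0,0,0]],[[26,-29,0],[0,0,0]],[[26,-29,0],[0,0,0]],[[26,-29,0],[0,0,0]],[[26,-29,0],[0,0,0]],[[26,-29,0],[0,0,0]],[[26,-29,0],[0,0,0]],[[0,0,0],[0,0,0]]]'

```text
t: 1.85
tool_pos: [0.5059, 0.1315, 0.4331]
orientation: [-3.107, -0.451, 0.002]
force: [0.3, -0.7, 0.1]
opening: 0.0004
gripper_force: 0.0
```

Request:
apply_moves --series '[[[0,0,0],[0,0,-0.119]],[[0,0,0],[0,0,-0.119]],[[0,0,0],[0,0,-0.119]],[[0,0,0],[0,0,-0.119]],[[0,0,0],[0,0,-0.119]],[[0,0,0],[0,0,-0.119]],[[0,0,0],[0,0,-0.119]],[[0,0,0],[0,0,-0.119]],[[0,0,0],[0,0,-0.119]],[[0,0,0],[0,0,-0.119]],[[0,0,0],[0,0,-0.119]],[[0,0,0],[0,0,-0.119]]]'

```text
t: 2.85
tool_pos: [0.5046, 0.1261, 0.4343]
orientation: [-2.052, -2.378, 0.001]
force: [0.3, -0.0, 0.7]
opening: 0.0009
gripper_force: 0.0
```

```bash
cat >> h.py <<'E'
from scipy.spatial.transform import Rotation as Ro
def st(tgt=None,yaw=None):
    s=robot.read_state();R=Ro.from_rotvec(s['orientation']);M=R.as_matrix()
    print("t",round(s['t'],2),"pos",s['tool_pos'].round(4),"tip",(s['tool_pos']+.186*M[:,2]).round(4),"z",M[:,2].round(4),"yaw",round(np.arctan2(M[1,0],M[0,0]),4),"F",s['force'].round(2),"T",s['wrist_torque'].round(2),"open",round(s['opening'],4),"g",round(s['gripper_force'],1),"q",s['q'].round(2))
    if tgt is not None: print("tool shift for tip mm",(M.T@(np.array(tgt)-s['tool_pos']-.186*M[:,2])*1000).round(1))
    return s,M
E
python3 -c "
from h import *
st([.507,.124,.21])"
```

```text
t 2.85 pos [0.5046 0.1261 0.4343] tip [0.5045 0.1261 0.2483] z [-9.e-04 -2.e-04 -1.e+00] yaw 1.7175 F [ 0.33 -0.05  0.71] T [-0.07 -0.11  0.  ] open 0.0009 g 0.0 q [ 0.15 -0.1   1.66 -0.    1.57 -0.  ]
tool shift for tip mm [-2.4  2.2 38.3]
```

Request:
apply_moves --series '[[[-2.5,2,15],[0,0,0]],[[0,0,15],[0,0,0]],[[0,0,10],[0,0,0]],[[0,0,5],[0,0,0]],[[0,0,0],[0,0,0]],[[0,0,0],[0,0,0]]]'

```text
t: 3.35
tool_pos: [0.5071, 0.1242, 0.3898]
orientation: [-2.059, -2.372, 0.001]
force: [-0.3, 0.4, 0.8]
opening: 0.0004
gripper_force: 0.0
```

```bash
python3 -c "
from h import *
st([.507,.124,.19])
p,d=robot.read_camera('top');cv2.imwrite('pics/t2.png',cv2.resize(p[190:300,200:330],None,fx=5,fy=5))"
```

```text
t 3.35 pos [0.5071 0.1242 0.3898] tip [0.507  0.1241 0.2038] z [-4.e-04 -1.e-04 -1.e+00] yaw 1.7117 F [-0.31  0.37  0.76] T [-0.02 -0.04 -0.03] open 0.0004 g 0.0 q [ 0.14 -0.07  1.72 -0.    1.49  0.  ]
tool shift for tip mm [-0.1 -0.  13.8]
```

View pics/t2.png

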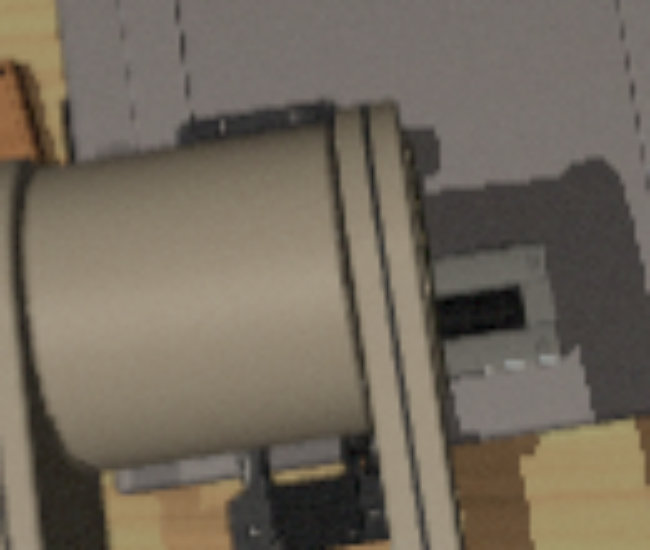

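The arm hides the button in this view; only the bar's far end shows, at crop (480,310). I feel my way down in small steps.

Request:
apply_moves --series '[[[0,0,2],[0,0,0]],[[0,0,2],[0,0,0]],[[0,0,2],[0,0,0]],[[0,0,1],[0,0,0]],[[0,0,1],[0,0,0]],[[0,0,1],[0,0,0]],[[0,0,1],[0,0,0]],[[0,0,1],[0,0,0]],[[0,0,1],[0,0,0]],[[0,0,0],[0,0,0]]]'

```text
t: 4.23
tool_pos: [0.5071, 0.1242, 0.3775]
orientation: [-2.059, -2.372, 0.0]
force: [-0.7, -0.6, 0.0]
opening: 0.0005
gripper_force: 0.0
```

```bash
python3 -c "
from h import *
st()"
```

```text
t 4.23 pos [0.5071 0.1242 0.3775] tip [0.5071 0.1242 0.1915] z [-3.e-04 -0.e+00 -1.e+00] yaw 1.7118 F [-0.73 -0.56  0.02] T [-0.   -0.05 -0.03] open 0.0005 g 0.0 q [ 0.14 -0.07  1.74 -0.    1.47  0.  ]
```

Request:
apply_moves --series '[[[0,0,1],[0,0,0]],[[0,0,1],[0,0,0]],[[0,0,1],[0,0,0]],[[0,0,0],[0,0,0]]]'

```text
t: 4.57
tool_pos: [0.5071, 0.1242, 0.3744]
orientation: [-2.059, -2.372, 0.0]
force: [-0.1, 0.7, 0.2]
opening: 0.0004
gripper_force: 0.0
```

Request:
apply_moves --series '[[[0,0,1],[0,0,0]],[[0,0,1],[0,0,0]],[[0,0,0],[0,0,0]]]'

```text
t: 4.82
tool_pos: [0.5071, 0.1242, 0.3731]
orientation: [2.059, 2.372, 0.0]
force: [-2.5, -0.2, 4.5]
opening: 0.0009
gripper_force: 2.2
```

Request:
apply_moves --series '[[[0,0,1],[0,0,0]],[[0,0,0.5],[0,0,0]],[[0,0,0],[0,0,0]]]'

```text
t: 5.07
tool_pos: [0.5071, 0.1242, 0.3716]
orientation: [2.059, 2.372, 0.0]
force: [-2.6, 0.1, 5.4]
opening: 0.0008
gripper_force: 2.5
```

Request:
apply_moves --series '[[[0,0,0.7],[0,0,0]],[[0,0,0.7],[0,0,0]],[[0,0,0],[0,0,0]]]'

```text
t: 5.32
tool_pos: [0.5071, 0.1242, 0.3703]
orientation: [2.059, 2.372, 0.0]
force: [-3.3, -0.8, 6.2]
opening: 0.0006
gripper_force: 2.7
```

Request:
apply_moves --series '[[[0,0,0.5],[0,0,0]],[[0,0,0.5],[0,0,0]],[[0,0,0],[0,0,0]]]'

```text
t: 5.57
tool_pos: [0.5072, 0.1242, 0.3694]
orientation: [2.059, 2.372, 0.0]
force: [-3.2, -0.6, 6.3]
opening: 0.0005
gripper_force: 2.9
```

Request:
apply_moves --series '[[[0,0,0.5],[0,0,0]],[[0,0,0],[0,0,0]]]'

```text
t: 5.73
tool_pos: [0.5072, 0.1242, 0.369]
orientation: [2.059, 2.372, 0.0]
force: [-3.7, -0.3, 7.0]
opening: 0.0004
gripper_force: 3.0
```

Request:
apply_moves --series '[[[0,0,0.5],[0,0,0]],[[0,0,0],[0,0,0]]]'

```text
t: 5.9
tool_pos: [0.5071, 0.1242, 0.3684]
orientation: [2.059, 2.372, 0.0]
force: [-2.6, -0.8, 5.8]
opening: 0.0004
gripper_force: 2.9
```

Request:
apply_moves --series '[[[0,0,0.5],[0,0,0]],[[0,0,0],[0,0,0]]]'

```text
t: 6.07
tool_pos: [0.5072, 0.1242, 0.3676]
orientation: [2.059, 2.372, 0.001]
force: [-2.1, 0.4, 3.1]
opening: 0.0004
gripper_force: 1.8
```

The force dropped from 7 to 3 N, so the catch has probably let go. I check by picture.

```bash
python3 -c "
from h import *
st()
p,d=robot.read_camera('top');a=p[190:300,240:350]
q,e=robot.read_camera('scene');b=q[140:250,250:360]
print((d[248:258,286:302]*1000).astype(int))
cv2.imwrite('pics/t3.png',np.hstack([cv2.resize(v,None,fx=3.6,fy=3.6,interpolation=cv2.INTER_CUBIC) for v in(a,b)]))"
```

```text
t 6.07 pos [0.5072 0.1242 0.3676] tip [0.5073 0.1242 0.1816] z [ 4.e-04  1.e-04 -1.e+00] yaw 1.7118 F [-2.08  0.35  3.12] T [-0.06  0.2  -0.02] open 0.0004 g 1.8 q [ 0.14 -0.06  1.75  0.    1.45  0.  ]
[[ 562  988  985  983  989  995  999 1004 1003 1003 1003 1001 1003  966
   965  965]
 [ 562 1003 1002 1005 1002 1007  964  966  964  964  962  965  964  964
   963  963]
 [ 559  619  965  963  962  964  965  963  965  964  965  962  967  961
   964  964]
 [ 558  597  963  960  960  965  965  967  960  962  964  964  965  963
   964  963]
 [ 559  571  962  965  963  965  961  961  964  962  963  963  962  962
   963  960]
 [ 559  565  961  965  962  960  965  964  964  964  964  963  960  962
   961  964]
 [ 559  564  964  961  963  963  964  964  962  964  964  973  999  997
  1002 1001]
 [ 561  565  965  964  965 1001  999 1002 1001 1000 1004 1000 1001 1003
  1002  998]
 [ 560  564 1002  999  998  999 1000  996 1000 1001  983  980  984  982
   980  981]
 [ 562  561  608  998  985  980  979  983  983  981  982  976  980  982
   979  982]]
```

View pics/t3.png

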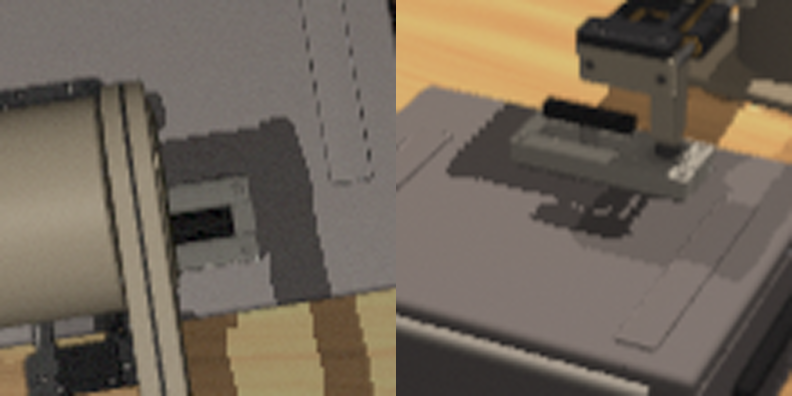

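The pictures show the bar standing up above the plate (right half, (590,115)) with the finger beside it on the button. I lift off, then move over the bar.

Request:
apply_moves --series '[[[0,0,-5],[0,0,0]],[[0,0,-20],[0,0,0]],[[0,0,-25],[0,0,0]],[[-22,0,0],[0,0,0]],[[-22,0,0],[0,0,0]],[[-22,0,0],[0,0,0]],[[0,0,0],[0,0,0]],[[0,0,0],[0,0,0]]]' --claw 0.5

```text
t: 6.83
tool_pos: [0.5165, 0.0581, 0.4172]
orientation: [-2.062, -2.37, 0.0]
force: [-0.5, -0.1, -1.0]
opening: 0.0452
gripper_force: 0.0
```

```bash
python3 -c "
from h import *
st([.5167,.0595,.174])"
```

```text
t 6.83 pos [0.5165 0.0581 0.4172] tip [0.5165 0.0581 0.2312] z [-3.e-04  1.e-04 -1.e+00] yaw 1.7096 F [-0.47 -0.06 -1.03] T [-0.06 -0.05  0.03] open 0.0452 g 0.0 q [ 0.01 -0.09  1.69  0.    1.54 -0.13]
tool shift for tip mm [ 1.3  0.4 57.2]
```

Request:
apply_moves --series '[[[1.3,0.4,15],[0,0,0]],[[0,0,15],[0,0,0]],[[0,0,12],[0,0,0]],[[0,0,8],[0,0,0]],[[0,0,4],[0,0,0]],[[0,0,2.5],[0,0,0]],[[0,0,0],[0,0,0]],[[0,0,0],[0,0,0]]]'

```text
t: 7.5
tool_pos: [0.5168, 0.0603, 0.3614]
orientation: [2.059, 2.372, 0.001]
force: [1.5, 0.1, 0.4]
opening: 0.0464
gripper_force: 0.0
```

Request:
apply_moves --series '[[[0,0,0],[0,0,0]],[[0,0,0],[0,0,0]],[[0,0,0],[0,0,0]],[[0,0,0],[0,0,0]],[[0,0,0],[0,0,0]],[[0,0,0],[0,0,0]]]' --claw 0 --newtons 8

```text
t: 8.0
tool_pos: [0.5166, 0.0602, 0.3609]
orientation: [2.06, 2.372, 0.0]
force: [-0.3, 0.4, 0.6]
opening: 0.014
gripper_force: 8.0
```

```bash
python3 -c "
from h import *
st()"
```

```text
t 8.0 pos [0.5166 0.0602 0.3609] tip [0.5166 0.0602 0.1749] z [ 0. -0. -1.] yaw 1.7117 F [-0.26  0.41  0.61] T [-0.04 -0.07 -0.04] open 0.014 g 8.0 q [ 0.02 -0.06  1.77 -0.    1.44 -0.12]
```

Request:
apply_moves --series '[[[0,0,0],[0,0,0]],[[0,0,0],[0,0,0]],[[0,0,0],[0,0,-0.05]],[[0,0,0],[0,0,-0.08]],[[0,0,0],[0,0,-0.08]],[[0,0,0],[0,0,-0.08]],[[0,0,0],[0,0,-0.08]],[[0,0,0],[0,0,0]]]' --newtons 45

```text
t: 8.67
tool_pos: [0.5166, 0.0602, 0.3609]
orientation: [-1.583, -2.713, 0.0]
force: [-2.4, 0.3, 2.9]
opening: 0.0136
gripper_force: 45.0
```

```bash
python3 -c "
from h import *
st()"
```

```text
t 8.67 pos [0.5166 0.0602 0.3609] tip [0.5165 0.0602 0.1749] z [-3.e-04 -1.e-04 -1.e+00] yaw 2.0854 F [-2.41  0.27  2.92] T [-0.1   0.2  -0.08] open 0.0136 g 45.0 q [ 0.02 -0.06  1.77 -0.    1.44 -0.5 ]
```

Request:
apply_moves --series '[[[0,0,0],[0,0,-0.09]],[[0,0,0],[0,0,-0.09]],[[0,0,0],[0,0,-0.09]],[[0,0,0],[0,0,-0.09]],[[0,0,0],[0,0,-0.09]],[[0,0,0],[0,0,-0.09]],[[0,0,0],[0,0,-0.09]],[[0,0,0],[0,0,-0.09]],[[0,0,0],[0,0,-0.09]],[[0,0,0],[0,0,-0.09]],[[0,0,0],[0,0,-0.05]],[[0,0,0],[0,0,0]]]'

```text
t: 9.67
tool_pos: [0.5164, 0.0599, 0.3608]
orientation: [-0.173, -3.136, 0.001]
force: [-3.1, -2.5, 2.5]
opening: 0.0136
gripper_force: 45.0
```

```bash
python3 -c "
from h import *
st()"
```

```text
t 9.67 pos [0.5164 0.0599 0.3608] tip [0.5163 0.0598 0.1748] z [-8.e-04 -7.e-04 -1.e+00] yaw 3.0313 F [-3.12 -2.48  2.48] T [-0.34  0.47 -0.07] open 0.0136 g 45.0 q [ 0.02 -0.06  1.77 -0.    1.44 -1.44]
```

Request:
apply_moves --series '[[[0,0,0],[0,0,-0.04]],[[0,0,0],[0,0,-0.03]],[[0,0,0],[0,0,0]],[[0,0,0],[0,0,0]]]'

```text
t: 10.0
tool_pos: [0.5164, 0.0599, 0.3607]
orientation: [-0.069, -3.14, 0.001]
force: [-4.6, -3.2, 2.8]
opening: 0.0139
gripper_force: 45.0
```

```bash
python3 -c "
from h import *
st()"
```

```text
t 10.0 pos [0.5164 0.0599 0.3607] tip [0.5163 0.0598 0.1747] z [-9.e-04 -7.e-04 -1.e+00] yaw 3.0977 F [-4.55 -3.23  2.79] T [-0.54  0.52 -0.16] open 0.0139 g 45.0 q [ 0.02 -0.06  1.77 -0.    1.44 -1.51]
```

Request:
apply_moves --series '[[[0,0,0],[0,0,-0.03]],[[0,0,0],[0,0,-0.03]],[[0,0,0],[0,0,0]],[[0,0,0],[0,0,0]]]'

```text
t: 10.33
tool_pos: [0.5164, 0.0599, 0.3607]
orientation: [0.024, -3.141, 0.001]
force: [-3.3, -3.8, 2.1]
opening: 0.0134
gripper_force: 45.6
```

```bash
python3 -c "
from h import *
st()"
```

```text
t 10.33 pos [0.5164 0.0599 0.3607] tip [0.5163 0.0598 0.1747] z [-9.e-04 -6.e-04 -1.e+00] yaw -3.1261 F [-3.31 -3.83  2.08] T [-0.52  0.52 -0.6 ] open 0.0134 g 45.6 q [ 0.02 -0.06  1.77 -0.    1.44 -1.57]
```

```bash
python3 -c "
from h import *
s,M=st()
M=M@Ro.from_rotvec([0,0,.04]).as_matrix()
a=.14;cx=np.array([np.cos(a),np.sin(a),0]);cy=np.array([-np.sin(a),np.cos(a),0])
H=np.array([.5167,.0597,.13])+.235*cx
R=Ro.from_rotvec(.0125*cy).as_matrix();p=s['tool_pos']
print('shift',M.T@(H+R@(p-H)-p)*1000,'turn',Ro.from_matrix(M.T@R@M).as_rotvec())"
```

```text
t 10.33 pos [0.5164 0.0599 0.3607] tip [0.5163 0.0598 0.1747] z [-9.e-04 -6.e-04 -1.e+00] yaw -3.1261 F [-3.31 -3.83  2.08] T [-0.52  0.52 -0.6 ] open 0.0134 g 45.6 q [ 0.02 -0.06  1.77 -0.    1.44 -1.57]
shift [-2.86017235  0.47341572 -2.92518916] turn [ 2.04686323e-03  1.23312740e-02 -5.66209150e-06]
```

Request:
apply_moves --series '[[[0,0,0],[0,0,0.04]],[[0,0,0],[0,0,0]],[[-1.4,0.2,-1.5],[0.001,0.006,0]],[[-1.4,0.2,-1.5],[0.001,0.006,0]],[[0,0,0],[0,0,0]]]' --newtons 55

```text
t: 10.75
tool_pos: [0.5192, 0.0603, 0.3627]
orientation: [-0.034, -3.127, 0.004]
force: [-3.6, -3.7, -5.7]
opening: 0.0132
gripper_force: 55.0
```

```bash
python3 -c "
from h import *
st()"
```

```text
t 10.75 pos [0.5192 0.0603 0.3627] tip [0.5165 0.0599 0.1767] z [-0.0148 -0.0025 -0.9999] yaw 3.1197 F [-3.56 -3.67 -5.68] T [-0.71  0.25 -0.12] open 0.0132 g 55.0 q [ 0.02 -0.05  1.75 -0.    1.46 -1.53]
```

Request:
apply_moves --series '[[[-1.4,0.2,-1.5],[0.001,0.006,0]],[[-1.4,0.2,-1.5],[0.001,0.006,0]],[[0,0,0],[0,0,0]]]'

```text
t: 11.0
tool_pos: [0.5222, 0.0607, 0.3663]
orientation: [-0.032, -3.115, 0.007]
force: [-3.4, -4.8, -6.0]
opening: 0.0137
gripper_force: 55.0
```

```bash
python3 -c "
from h import *
st()"
```

```text
t 11.0 pos [0.5222 0.0607 0.3663] tip [0.5173 0.06   0.1803] z [-0.0265 -0.0041 -0.9996] yaw 3.1208 F [-3.36 -4.79 -6.  ] T [-0.8   0.35 -0.16] open 0.0137 g 55.0 q [ 0.02 -0.04  1.73 -0.    1.47 -1.53]
```

Request:
apply_moves --series '[[[-2.9,0.5,-2.9],[0.002,0.0123,0]],[[-2.9,0.5,-2.9],[0.002,0.0123,0]],[[-2.9,0.5,-2.9],[0.002,0.0123,0]],[[-2.9,0.5,-2.9],[0.002,0.0123,0]],[[-2.9,0.5,-2.9],[0.002,0.0123,0]],[[-2.9,0.5,-2.9],[0.002,0.0123,0]],[[-2.9,0.5,-2.9],[0.002,0.0123,0]],[[-2.9,0.5,-2.9],[0.002,0.0123,0]],[[-2.9,0.5,-2.9],[0.002,0.0123,0]],[[-2.9,0.5,-2.9],[0.002,0.0123,0]],[[-2.9,0.5,-2.9],[0.002,0.0123,0]],[[-2.9,0.5,-2.9],[0.002,0.0123,0]]]'

```text
t: 12.0
tool_pos: [0.5599, 0.0662, 0.3975]
orientation: [-0.031, -2.965, 0.041]
force: [-7.9, -7.7, -5.8]
opening: 0.0134
gripper_force: 55.0
```

```bash
cat >> h.py <<'E'
def fit():
    s,M=st();a=.14;cx=np.array([np.cos(a),np.sin(a),0])
    H=np.array([.5167,.0597,.13])+.235*cx;v=s['tool_pos']+.172*M[:,2]-H
    r=np.hypot(v@cx,v[2]);print("r",r,"lid by pos",np.arctan2(v[2],-(v@cx))-np.arctan2(.0589,.235),"r0",np.hypot(.235,.0589),"tilt",np.arctan2(-M[:,2]@cx,-M[2,2])*-1)
E
python3 -c "
from h import *
fit()"
```

```text
t 12.0 pos [0.5599 0.0662 0.3975] tip [0.5272 0.0614 0.2144] z [-0.1755 -0.0258 -0.9841] yaw 3.1179 F [-7.93 -7.75 -5.84] T [-1.12  0.77  0.01] open 0.0134 g 55.0 q [ 0.03  0.13  1.51 -0.02  1.68 -1.52]
r 0.2426233059277866 lid by pos 0.1711167090610023 r0 0.2422688795532765 tilt -0.17829227350346008
```

Request:
apply_moves --series '[[[-2.9,0.4,-2.9],[0.002,0.0123,0]],[[-2.9,0.4,-2.9],[0.002,0.0123,0]],[[-2.9,0.4,-2.9],[0.002,0.0123,0]],[[-2.9,0.4,-2.9],[0.002,0.0123,0]],[[-2.9,0.4,-2.9],[0.002,0.0123,0]],[[-2.9,0.4,-2.9],[0.002,0.0123,0]],[[-2.9,0.4,-2.9],[0.002,0.0123,0]],[[-2.9,0.4,-2.9],[0.002,0.0123,0]],[[-2.9,0.4,-2.9],[0.002,0.0123,0]],[[-2.9,0.4,-2.9],[0.002,0.0123,0]],[[0,0,0],[0,0,0]],[[0,0,0],[0,0,0]]]'

```text
t: 13.0
tool_pos: [0.5946, 0.0709, 0.4197]
orientation: [-0.029, -2.842, 0.065]
force: [-10.9, -5.0, -1.4]
opening: 0.014
gripper_force: 55.0
```

```bash
python3 -c "
from h import *
fit()"
```

```text
t 13.0 pos [0.5946 0.0709 0.4197] tip [0.5397 0.0631 0.2421] z [-0.2951 -0.0419 -0.9546] yaw 3.1135 F [-10.94  -4.97  -1.39] T [-0.77  1.39  0.06] open 0.014 g 55.0 q [ 0.04  0.28  1.31 -0.03  1.86 -1.51]
r 0.24256242490307317 lid by pos 0.29806624378780566 r0 0.2422688795532765 tilt -0.302643097074387
```

Request:
apply_moves --series '[[[0,0,0],[0,0,0]],[[0,0,0],[0,0,0]],[[0,0,0],[0,0,0]],[[0,0,0],[0,0,0]],[[0,0,0],[0,0,0]],[[0,0,-5],[0,0,0]],[[0,0,-15],[0,0,0]],[[0,0,-25],[0,0,0]],[[0,0,-30],[0,0,0]],[[0,0,-30],[0,0,0]],[[0,0,0],[0,0,0]],[[0,0,0],[0,0,0]]]' --claw 0.4

```text
t: 14.0
tool_pos: [0.626, 0.0753, 0.5227]
orientation: [-0.028, -2.851, 0.064]
force: [0.1, -0.1, -0.6]
opening: 0.0369
gripper_force: 0.0
```

```bash
python3 -c "
from h import *
st()
p,d=robot.read_camera('top');a=p[140:300,150:410]
q,e=robot.read_camera('scene');b=q[90:310,180:430]
cv2.imwrite('pics/t4.png',np.hstack([cv2.resize(v,(400,300),interpolation=cv2.INTER_CUBIC) for v in(a,b)]))"
```

```text
t 14.0 pos [0.626  0.0753 0.5227] tip [0.5728 0.0677 0.3447] z [-0.2864 -0.0412 -0.9572] yaw 3.1146 F [ 0.08 -0.14 -0.6 ] T [ 0.08 -0.26  0.11] open 0.0369 g 0.0 q [ 0.05  0.36  1.03 -0.03  2.05 -1.51]
```

View pics/t4.png

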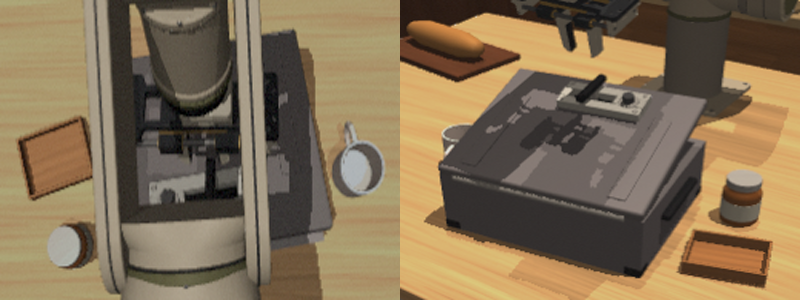

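The lid stands open in the scene view, with its front edge near (705,100). The handle is turned, at (590,90), the gripper is clear, and the tray, jar and mug are where they were. I hand the job in.

```bash
python3 -c "
from plant import robot
print(robot.close_job())"
```

```text
the job is handed in; nothing more can be done
None
```

I pressed the button until the handle popped up (about 7 N at most), turned the handle to its stop, lifted the lid to about 0.30 rad (roughly 90 mm at the front edge), let go with the gripper clear, and handed the job in at about 14 s.

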